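# Load the lino block and set the press screw

### The job

The small etching press has to be made ready for a lino print: gently lay the carved, inked block, carved face up, in the pocket of the wooden register frame on the press bed and let go of it. Then take the crank handle of the pressure screw on the side away from the star wheel, wind it clockwise (seen from above) down to its stop, and back it off exactly two full turns. Finish while still gripping that handle, holding the screw still there for the lock nut to be tightened; leave the other screw, the uncut block, the ink jar and the ink roller alone.

Things in the scene. Friction and masses are not known exactly. Their poses are not given: they have to be found in the camera images.
- block_center (a point): the carved block: 90 mm long (its x), 60 mm wide (y), 23 mm high (z, out of the carved face), 0.07-0.13 kg; pale plywood, brown lino top with a raised, black-inked picture. Lies flat on the table right of the press, carved face up. The point is its centre, 11.5 mm above its underside. Grip it by its sides across the 60 mm.
- blank_center (a point): an uncut block of the same size and material with a plain smooth brown top; same point and axes. It is not needed: leave it.
- frame_pocket (a point): pocket of the plywood frame (140 x 110 mm) fixed on the press bed on the robot's side of the rollers: opening 95 (x) by 65 mm (y), 8 mm deep, edges chamfered 2 mm. Point: centre of its floor, the bed's top, 80 mm above the table. Axes: x along the bed away from the robot, y along the rollers to the star wheel (four ball-ended spokes), z up. A block fits long side along x, either way round.
- screw_axis (a point): the screw to set, on the right seen from the robot, away from the star wheel: centre of its iron handwheel (three spokes, rim 113 mm across, 13 mm thick), on the screw's upright axis at mid-height of the rim, about 240 mm above the table. It lies 143 mm in x and -125 mm in y from frame_pocket (that one's axes) and rises 2 mm per turn backed off. The wheel's hub stands 14 mm above this point.
- handle_grip (a point): crank handle of that screw: an upright black sleeve 21 mm in diameter, revolving freely on its own pin, on the rim 50 mm from the screw's axis, from 11 to 64 mm above screw_axis. The point is in mid-sleeve, 41 mm above screw_axis, the height to grip. It goes round with the wheel; a gripper holding it can be led round a 50 mm circle without turning.
- screw (a joint): turn of that screw in rad, anticlockwise from above positive (backing off); 0 at the stop, fully wound down, where the handle lies on the -x side of screw_axis (axes of frame_pocket). Two turns are 12.57. It starts 2.5 to 6.3 rad above the stop. Turning takes about 4 N at the handle; it stays where it is left.
- left_screw (a joint): turn of the other, equal screw on the star wheel's side, 250 mm from the first along the rollers (same meaning); already set two turns (12.57) off its stop, to be left as it is. Under each wheel stands a side frame of the press, 116 mm long in x, 206 mm high.
- ink_jar_center (a point): a closed ink jar, 58 mm across, 62 mm high, standing on the table to the right of the press; the point is half-way up. Leave it.
- brayer_mid (a point): an ink roller (rubber roller 90 mm wide, wooden handle, 170 mm long, 41 mm high at most) on a glass slab to the right of the press; the point is about its middle. Leave it.
Not all that is in view belongs to the job. Leave any yellow look-alike of the part that bears block_center alone.

How it is judged:
By the outcome, as a careful person would: the job done as asked, in the order asked, and still so for the second after the job is handed in, while the arm keeps its last pose, push and grip.
It also fails if it takes over 72 s, if anything falls off the work surface, if the arm or the gripper's body presses on something with over 40 N, if the wrist force passes 120 N, or if a joint passes its speed limit or range.

### The arm

A 7-joint arm with a two-finger parallel gripper is mounted at the origin on the work surface. World frame = base frame: x ahead of the robot, y to its left, z up, the work surface at z = 0. Lengths are in m, angles in rad, forces in N, time in s.
With the tool pointing down it reaches from about 0.425 to 0.925 m from the base axis. Payload 6.8 kg.
Tool frame: the origin (TCP) lies at the very end of the fingers, on their centre line; the grasp point (between the pads) lies r.pinch_z behind it (r.pinch_z is the distance from the TCP to the grasp point, in m); z points along the fingers, y is the line along which they close (so a half turn about z gives the same grasp; the last joint's range is limited). The gripper opens to 85 mm and grips with 20 to 120 N. Pads are 22 mm wide; open, the fingers measure 114 mm over their backs; the gripper's body (76 mm by 85 mm) begins 54 mm behind the grasp point. The pads swing forward as they close: fully open they stand 13 mm farther back than shut.
Start: joints at [-1.438, 0.477, 0.022, 1.555, -0.011, 1.109, -0.083], TCP at [0.161, 0.656, 0.231] pointing down, gripper open.
Joint ranges: [-2.96, 2.96], [-0.34, 2.1], [-1.41, 1.46], [0.24, 2.44], [-1.37, 4.51], [0.17, 1.92], [-2.96, 2.96]. Speed limits (rad/s): [2.39, 2.39, 3.14, 3.14, 3.14, 3.14, 3.14].

### API

Orientations are given as a rotation vector (axis times angle).
In Python, from bench import status, grab_frame, camera_model, r gives the robot as it stands. The module is installed in compiled form; this text tells all that it offers.
- The arm moves only by the shell command python3 -m creep 'ROWS' [FORCE]. ROWS is text: rows parted by semicolons, each of 7 numbers parted by spaces: the turn, a rotation vector about the tool's x, y, z in rad, then the shift along the tool's x, y, z in mm, then the opening, from -1 (shut) to 1 (fully open). In form: rx ry rz tx ty tz fingers; .... A call has 1 to 10 rows; each row is the pose to reach, as a shift and turn from the pose commanded when the call began, along the tool's axes at that moment; what a row does not reach only later rows make up. A row lasts 1/8 s, in which the tool goes at most 62.5 mm and 10.7 degrees, less where a joint would pass 70% of its speed; a pose out of reach is approached as far as the arm can. A call with a gripper value outside its range is refused whole. The fingers move at their own pace and stop on an object; FORCE is the grip in N (left out, the last holds). Time passes only in rows, so rows that repeat a pose let the fingers close. It gives the time, the measured TCP pose, the force, the opening and the grip force at its end, in the units of the state.
- status.get_obs(): the state, without advancing time (a new reading comes with each control period).
- grab_frame(name): name is "scene" or "top"; returns (picture, depth): 420x560x3 uint8, red, green, blue; 420x560 float32, m along the optical axis (not along the pixel's ray), 0 where there is no reading.
- camera_model(name): a dict with "K" (3x3 intrinsics, pixels), "D" ([k1, k2, p1, p2, k3] as OpenCV has them; the pictures are not rectified), "rvec" (rotation vector, rad) and "tvec" (3), from world to camera coordinates, as OpenCV has them. Camera axes: x right, y down, z forward; pixel columns grow to the right and rows downward; lengths in m; the calibration is good to about 2 mm. A picture is of the moment at which its call begins. camera_model takes no time and is no camera call.
- r.hand_in(): hands the job in; it is judged then, once.
The state is a dict: "clock": time; "joints": joint angles; "qvel": joint speeds; "tau": joint torques, N m; "tcp_pos": TCP position; "orientation": TCP orientation; "contact_force": force on the tool from outside, world axes, zero at the start; "moment": the same for the moment, N m; "grip_width": finger opening in m; "gripper_force": force on a finger pad.
Only numpy, scipy, OpenCV 4.12 (cv2) and the standard library are available. Lean on these libraries where they do the work, as an engineer would, in place of code of your own. Each camera call takes 0.05 s, during which the arm holds its last target. There are 200 camera calls.

## Working session

There is one attempt and no reset: what is moved stays moved. The work goes in short steps, Python scripts to look and compute and a shell command to move; the robot and the scene stay as the last step left them, time stands still between calls to the robot, and variables do not carry over. Pictures are saved under pics/ and viewed, at most 10 in all, crops included, and the job is handed in when it is done.

```bash
mkdir -p pics; cat > h.py <<'E'
import numpy as np, cv2
from bench import status, grab_frame, camera_model, r
from scipy.spatial.transform import Rotation as R
def cam(n):
    m=camera_model(n); K,D=np.array(m['K'],float),np.array(m['D'],float)
    rm=R.from_rotvec(np.ravel(m['rvec'])).as_matrix(); t=np.ravel(m['tvec']); return K,D,rm,t
def ray(n,px):
    K,D,rm,t=cam(n); p=cv2.undistortPoints(np.array(px,float).reshape(-1,1,2),K,D).reshape(-1,2)
    d=np.c_[p,np.ones(len(p))]; return -rm.T@t, d@rm   # origin, dirs (depth-scaled)
def on_plane(n,px,z):
    o,d=ray(n,px); return o+d*((z-o[2])/d[:,2])[:,None]
def by_depth(n,px,dep):
    o,d=ray(n,px); return o+d*np.ravel(dep)[:,None]
def proj(n,P):
    K,D,rm,t=cam(n); return cv2.projectPoints(np.array(P,float).reshape(-1,1,3),rm,t,K,D)[0].reshape(-1,2)
def save(n,img,box=None,s=1):
    if box: x0,y0,x1,y1=box; img=img[y0:y1,x0:x1]
    cv2.imwrite('pics/'+n,cv2.resize(img[:,:,::-1],None,fx=s,fy=s,interpolation=cv2.INTER_CUBIC))
E
python3 - <<'E'
from h import *
for n in('scene','top'):
    im,d=grab_frame(n); np.savez(f'{n}0.npz',im=im,d=d); save(f'{n}0.png',im); print(n,-cam(n)[2].T@cam(n)[3])
s=status.get_obs(); print(s); print(r.pinch_z, R.from_rotvec(s['orientation']).as_matrix().round(3))
E
```

```text
scene [ 1.21091532 -1.06591588  1.16964102]
top [ 0.32286419 -0.13589975  1.44306777]
{'clock': 0.1, 'joints': array([-1.43806288,  0.47773283,  0.02234676,  1.55631339, -0.0114736 ,
        1.10933081, -0.08311108]), 'qvel': array([ 0.00013546, -0.00167588, -0.00029145, -0.00297051,  0.00027832,
       -0.00102244,  0.00301038]), 'tau': array([ 3.74292140e-03, -5.97761929e+01,  1.61342751e+00, -2.81957138e+01,
        1.28118010e-02,  5.02465366e-03,  3.58754085e-05]), 'tcp_pos': array([0.16089038, 0.65500507, 0.23042927]), 'orientation': array([-3.77352970e-01, -3.11879285e+00,  2.60001598e-03]), 'contact_force': array([-0.81260969, -0.08840998,  0.11443504]), 'moment': array([-0.02537234,  0.00273722,  0.00313808]), 'gripper_force': 0.0, 'grip_width': 0.08501924126604156}
0.0187 [[-0.971  0.238 -0.   ]
 [ 0.238  0.971 -0.002]
 [-0.    -0.002 -1.   ]]
```

View pics/scene0.png

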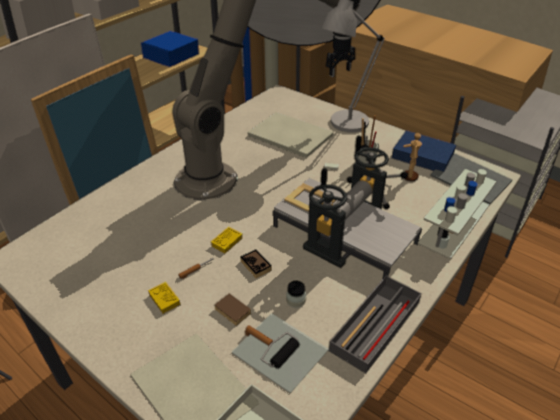

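View pics/top0.png

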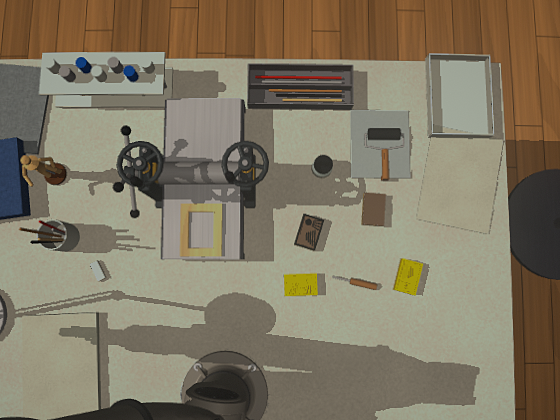

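The scene view shows the press at (340,215), the carved block at (256,262), the plain block at (232,307) and the yellow look-alikes at (226,239) and (164,297). In the top view (up = +x, left = +y) these are the frame at (200,230), the right wheel at (245,162) and the star wheel at (130,170).

Candidates in the top view:
- (310,232): dark brown with a black inked picture. This fits the carved block.
- (374,210): plain brown, so it is the blank.
- (300,285) and (408,276): yellow look-alikes.

Next I take an enlarged crop to confirm, and measure.

```bash
python3 - <<'E'
from h import *
z=np.load('top0.npz'); im,d=z['im'],z['d']
save('crop1.png',im,(150,110,410,305),3)
hsv=cv2.cvtColor(im,cv2.COLOR_RGB2HSV)
for p in [(310,232),(374,210),(216,228),(200,228),(190,205),(245,162),(322,165),(270,275),(330,220)]:
    print(p,im[p[1],p[0]],hsv[p[1],p[0]],d[p[1],p[0]],by_depth('top',[p],[d[p[1],p[0]]]).round(4))
# height map of block region
H,W=d.shape; u,v=np.meshgrid(np.arange(W),np.arange(H))
P=by_depth('top',np.c_[u.ravel(),v.ravel()],d).reshape(H,W,3); np.save('P0.npy',P)
m=((P[...,2]>.012)&(P[...,2]<.035)&(d>0)).astype(np.uint8)
for c in cv2.findContours(m,cv2.RETR_EXTERNAL,cv2.CHAIN_APPROX_NONE)[0]:
    if cv2.contourArea(c)<150: continue
    pts=on_plane('top',c.reshape(-1,2),.023)[:,:2].astype(np.float32)
    print(cv2.minAreaRect(pts),c.reshape(-1,2).mean(0))
# frame
m=((hsv[...,1]>70)&(hsv[...,0]<35)&(P[...,2]>.07)&(P[...,2]<.1)).astype(np.uint8); m[:,:165]=0;m[:,250:]=0
cs,hi=cv2.findContours(m,cv2.RETR_CCOMP,cv2.CHAIN_APPROX_NONE)
for c,h in zip(cs,hi[0]):
    if cv2.contourArea(c)<150: continue
    print('frame',h[3],cv2.minAreaRect(on_plane('top',c.reshape(-1,2),.088)[:,:2].astype(np.float32)),c.reshape(-1,2).mean(0))
# high stuff
for lo,hi_ in[(.225,.262),(.27,.32)]:
    m=((P[...,2]>lo)&(P[...,2]<hi_)&(d>0)).astype(np.uint8)
    for c in cv2.findContours(m,cv2.RETR_EXTERNAL,cv2.CHAIN_APPROX_NONE)[0]:
        if cv2.contourArea(c)<20: continue
        q=c.reshape(-1,2); print('hi',lo,q.mean(0),cv2.minEnclosingCircle(on_plane('top',q,.25)[:,:2].astype(np.float32)), cv2.contourArea(c))
E
```

```text
(310, 232) [52 50 44] [23 39 52] 1.429571 [[ 0.4428 -0.2293  0.0176]]
(374, 210) [102  83  65] [ 15  93 102] 1.4270667 [[ 0.5046 -0.4058  0.0277]]
(216, 228) [164 159 101] [ 28  98 164] 1.3570411 [[0.4447 0.0226 0.0908]]
(200, 228) [157 150 143] [ 15  23 157] 1.3678509 [[0.4453 0.0663 0.08  ]]
(190, 205) [165 136  85] [ 19 124 165] 1.3668598 [[0.5054 0.0933 0.0883]]
(245, 162) [133 127 120] [ 16  25 133] 1.2128263 [[ 0.5863 -0.0609  0.2532]]
(322, 165) [48 47 42] [25 32 48] 1.4045618 [[ 0.6219 -0.2586  0.0644]]
(270, 275) [164 162 140] [ 28  37 164] 1.4328268 [[ 3.235e-01 -1.197e-01 -1.000e-04]]
(330, 220) [143 141 122] [ 27  37 143] 1.455129 [[ 0.479  -0.287  -0.0037]]
((0.035001397132873535, -0.008742690086364746), (0.2301958203315735, 0.16150224208831787), 76.07745361328125) [227.64473684 379.7       ]
((0.07069054991006851, 0.4482634365558624), (0.28200897574424744, 0.214753195643425), 3.635295867919922) [ 59.94269341 363.88825215]
((0.29990512132644653, -0.20334148406982422), (0.05957796424627304, 0.0899437889456749), 0.5098356604576111) [300.39622642 283.91509434]
((0.323520749
[... 1652 characters left out ...]
1949005127, -0.007019329816102982), 0.06293663382530212) 69.5
hi 0.225 [117.6        187.03333333] ((0.5247098803520203, 0.23824936151504517), 0.013717648573219776) 84.0
hi 0.225 [241.01030928 163.65463918] ((0.581567645072937, -0.058994829654693604), 0.057600174099206924) 1333.0
hi 0.225 [136.66666667 166.40909091] ((0.578433632850647, 0.18898726999759674), 0.058414049446582794) 1345.0
hi 0.27 [218.51871658 398.21390374] ((0.03893650323152542, -0.0004952249000780284), 0.0696406364440918) 362.5
hi 0.27 [135.9 181.6] ((0.5370483994483948, 0.19649925827980042), 0.01523827388882637) 82.0
hi 0.27 [229.11538462 176.07692308] ((0.5530638098716736, -0.024443307891488075), 0.012592919170856476) 68.0
```

View pics/crop1.png

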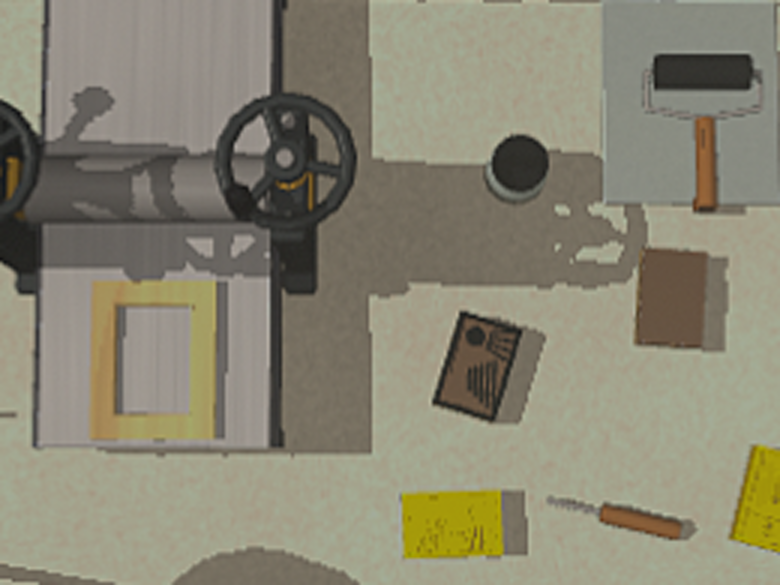

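The crop confirms the inked block at crop (480,365), the plain block at (672,298), and the screw's handle at (240,200) on the right wheel's lower-left rim. Next I fit the wheel and handle, check for tall obstacles, and work out the first move.

```bash
cat >> h.py <<'E'
def delta(x,y,z,yaw=None):
    """shift (mm, tool axes) to TCP (x,y,z) and rz (rad) bringing tool y to heading yaw (mod pi)"""
    s=status.get_obs(); M=R.from_rotvec(s['orientation']).as_matrix()
    out=M.T@(np.array([x,y,z])-s['tcp_pos'])*1e3
    rz=0
    if yaw is not None:
        a=np.arctan2(M[1,1],M[0,1]); e=(yaw-a+np.pi/2)%np.pi-np.pi/2; rz=-e
    print('shift',out.round(1),'rz',round(rz,4),'alt',round(rz-np.sign(rz)*np.pi,4)); return out,rz
def st():
    s=status.get_obs(); M=R.from_rotvec(s['orientation']).as_matrix()
    print('t',round(s['clock'],2),'tcp',s['tcp_pos'].round(4),'q',s['joints'].round(2),'yaw_y',round(np.degrees(np.arctan2(M[1,1],M[0,1])),2),'zax',M[:,2].round(4),'F',s['contact_force'].round(1),'w',round(s['grip_width'],4),'gf',s['gripper_force'])
E
python3 - <<'E'
from h import *
P=np.load('P0.npy'); im=np.load('top0.npz')['im']; d=np.load('top0.npz')['d']
print('tcp px',proj('top',[[.161,.656,.231]]),proj('scene',[[.161,.656,.231]]))
m=((P[...,2]>.12)&(d>0)).astype(np.uint8)
n,l,s,c=cv2.connectedComponentsWithStats(m)
for i in range(1,n):
    if s[i,4]>15: q=P[l==i]; print(s[i],q.min(0).round(3),q.max(0).round(3))
# wheel rim: points z .235-.262 near axis, excluding handle; circle fit on outer
sel=(P[...,2]>.232)&(P[...,2]<.255)&(np.hypot(P[...,0]-.585,P[...,1]+.059)<.07)
q=P[sel]; r0=np.hypot(q[:,0]-.585,q[:,1]+.059); q=q[r0>.036]
from scipy.optimize import least_squares
f=least_squares(lambda p:np.hypot(q[:,0]-p[0],q[:,1]-p[1])-p[2],[.585,-.059,.05],loss='soft_l1',f_scale=.003); print('rim',f.x,np.median(q[:,2]),len(q))
h=P[(P[...,2]>.285)&(P[...,2]<.33)&(np.hypot(P[...,0]-.585,P[...,1]+.059)<.08)]
print('handle',h.mean(0),h.min(0),h.max(0),len(h))
hub=P[(np.hypot(P[...,0]-.585,P[...,1]+.059)<.01)];print('hub',np.median(hub,0))
delta(.5,.3,.36,np.radians(73.2)); st()
E
```

```text
tcp px [[-58.88315367 338.80204249]] [[340.39289166  75.78497157]]
[  39   52  126   43 3507] [0.798 0.169 0.12 ] [0.919 0.509 0.171]
[ 112  125  157   72 5057] [ 0.515 -0.115  0.12 ] [0.692 0.258 0.312]
[ 21 155  31  26 336] [0.564 0.461 0.12 ] [0.625 0.536 0.204]
[ 39 220   9   6  28] [0.445 0.459 0.123] [0.455 0.466 0.163]
[ 20 227  22   7  68] [0.423 0.474 0.121] [0.431 0.489 0.214]
[ 51 228   7   4  19] [0.429 0.428 0.124] [0.435 0.437 0.154]
[ 31 237  23   7  85] [0.394 0.436 0.12 ] [0.411 0.472 0.213]
[  48  377  199   43 4074] [-0.008 -0.072  0.12 ] [0.107 0.201 0.666]
[  0 416  38   4  95] [0.11  0.21  0.677] [0.116 0.252 0.708]
rim [ 0.5830659  -0.0596132   0.04937521] 0.24728798783180728 691
handle [ 0.54401297 -0.02836843  0.30164508] [ 0.53567036 -0.03716537  0.2867271 ] [ 0.5546036  -0.01833561  0.30907105] 70
hub [ 0.58431396 -0.05891691  0.25427172]
shift [-414.  -264.1 -129.1] rz 0.0524 alt -3.0892
t 0.1 tcp [0.1609 0.655  0.2304] q [-1.44  0.48  0.02  1.56 -0.01  1.11 -0.08] yaw_y 76.2 zax [-3.0e-04 -1.6e-03 -1.0e+00] F [-0.8 -0.1  0.1] w 0.085 gf 0.0
```

```bash
python3 -m creep '0 0 0.05 0 0 -60 1; 0 0 0.05 -414 -264 -130 1; 0 0 0.05 -414 -264 -130 1; 0 0 0.05 -414 -264 -130 1; 0 0 0.05 -414 -264 -130 1; 0 0 0.05 -414 -264 -130 1; 0 0 0.05 -414 -264 -130 1; 0 0 0.05 -414 -264 -130 1; 0 0 0.05 -414 -264 -130 1; 0 0 0.05 -414 -264 -130 1' 40; python3 -c "
from h import *
st();delta(.5,-.1,.36,np.radians(73.2))"
```

```text
clock: 1.35
tcp_pos: [0.5038, 0.295, 0.3619]
orientation: [0.47, 3.104, -0.002]
contact_force: [-0.3, 0.4, -0.9]
grip_width: 0.085
gripper_force: 0.0
t 1.35 tcp [0.5038 0.295  0.3619] q [-0.86  0.23  0.27  1.62 -0.06  1.3   0.69] yaw_y 72.77 zax [ 0.0021 -0.0015 -1.    ] F [-0.3  0.4 -0.9] w 0.085 gf 0.0
shift [-113.4 -378.4    2.4] rz -0.0074 alt 3.1342
```

```bash
python3 -m creep '0 0 0 -113 -378 0 1; 0 0 0 -113 -378 0 1; 0 0 0 -113 -378 0 1; 0 0 0 -113 -378 0 1; 0 0 0 -113 -378 0 1; 0 0 0 -113 -378 0 1; 0 0 0 -113 -378 0 1; 0 0 0 -113 -378 0 1; 0 0 0 -113 -378 0 1; 0 0 0 -113 -378 0 1' ; python3 -c "
from h import *
st();delta(.443,-.2255,.12,np.radians(73.2))"
```

```text
clock: 2.6
tcp_pos: [0.5001, -0.0921, 0.361]
orientation: [-0.45, -3.109, -0.0]
contact_force: [-0.3, 1.0, -0.3]
grip_width: 0.0854
gripper_force: 0.0
t 2.6 tcp [ 0.5001 -0.0921  0.361 ] q [-0.44  0.09  0.54  1.8  -0.05  1.27  1.4 ] yaw_y 73.52 zax [-5.e-04  3.e-04 -1.e+00] F [-0.3  1.  -0.3] w 0.0854 gf 0.0
shift [  16.8 -144.2  241. ] rz 0.0056 alt -3.136
```

```bash
python3 -m creep '0 0 0.006 17 -144 60 1; 0 0 0.006 17 -144 60 1; 0 0 0.006 17 -144 60 1; 0 0 0.006 17 -144 240 1; 0 0 0.006 17 -144 240 1; 0 0 0.006 17 -144 240 1; 0 0 0.006 17 -144 240 1; 0 0 0.006 17 -144 240 1; 0 0 0.006 17 -144 240 1' ; python3 - <<'E'
from h import *
st();delta(.443,-.2255,.005,np.radians(73.2))
im,d=grab_frame('scene'); save('s1.png',im,(180,180,340,300),4)
print(proj('scene',[[.443,-.2255,.023],status.get_obs()['tcp_pos']]))
E
```

```text
clock: 3.72
tcp_pos: [0.4442, -0.2276, 0.1236]
orientation: [0.463, 3.103, -0.0]
contact_force: [0.4, -0.4, -0.7]
grip_width: 0.0854
gripper_force: 0.0
t 3.73 tcp [ 0.4442 -0.2276  0.1236] q [-0.13  0.38  0.59  2.1  -0.31  0.74  1.93] yaw_y 73.02 zax [ 4.4e-03 -7.0e-04 -1.0e+00] F [ 0.4 -0.4 -0.7] w 0.0854 gf 0.0
shift [  2.3   1.6 118.6] rz -0.0031 alt 3.1385
[[256.21740086 260.40616177]
 [254.81117281 237.02825009]]
```

View pics/s1.png

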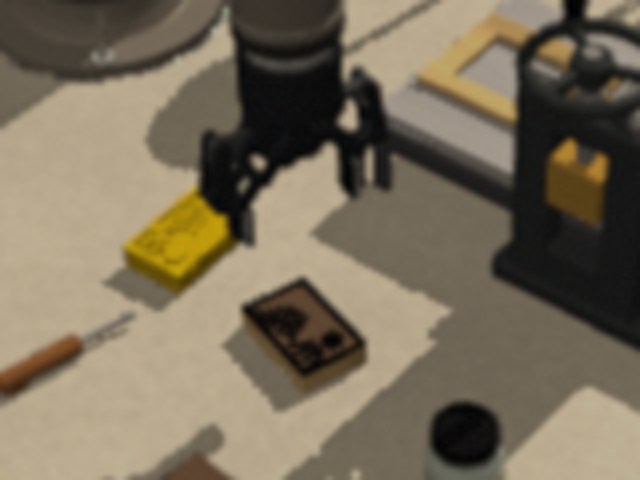

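The crop shows the open gripper, at about (300,150), above and behind the carved block. The block's top centre is near crop (304,329). I check the block, pocket and wheel numerically from the scene camera.

```bash
python3 - <<'E'
from h import *
z=np.load('scene0.npz'); im,d=z['im'],z['d']
H,W=d.shape; u,v=np.meshgrid(np.arange(W),np.arange(H))
P=by_depth('scene',np.c_[u.ravel(),v.ravel()],d).reshape(H,W,3)
m=((P[...,2]>.015)&(P[...,2]<.03)&(np.hypot(P[...,0]-.443,P[...,1]+.226)<.08)).astype(np.uint8)
q=P[m>0]; print('block scene',cv2.minAreaRect(q[:,:2].astype(np.float32)),np.median(q[:,2]))
hsv=cv2.cvtColor(im,cv2.COLOR_RGB2HSV)
# top-face contour: brown/black
t=((P[...,2]>.02)&(P[...,2]<.03)&(np.hypot(P[...,0]-.443,P[...,1]+.226)<.08)).astype(np.uint8)
c=max(cv2.findContours(t,cv2.RETR_EXTERNAL,cv2.CHAIN_APPROX_NONE)[0],key=cv2.contourArea)
print('top',cv2.minAreaRect(on_plane('scene',c.reshape(-1,2),.023)[:,:2].astype(np.float32)))
PT=np.load('P0.npy')
q=PT[(PT[...,2]>.015)&(PT[...,2]<.03)&(np.hypot(PT[...,0]-.443,PT[...,1]+.226)<.08)]; print('block topcam z',np.median(q[:,2]),cv2.minAreaRect(q[:,:2].astype(np.float32)))
sel=(P[...,2]>.240)&(P[...,2]<.25)&(np.hypot(P[...,0]-.585,P[...,1]+.059)<.065); q=P[sel]; q=q[np.hypot(q[:,0]-.585,q[:,1]+.059)>.036]
print('wheel scene',cv2.minEnclosingCircle(q[:,:2].astype(np.float32)),len(q))
h=P[(P[...,2]>.29)&(P[...,2]<.32)&(np.hypot(P[...,0]-.585,P[...,1]+.059)<.08)];print('handle',h.mean(0),h.min(0),h.max(0))
E
```

```text
block scene ((0.44312766194343567, -0.2283814549446106), (0.06425676494836807, 0.09577015042304993), 73.39976501464844) 0.022102565134519248
top ((0.4428904056549072, -0.22869405150413513), (0.062071844935417175, 0.09633827209472656), 71.5964126586914)
block topcam z 0.021757457377627576 ((0.44227921962738037, -0.22533944249153137), (0.06000107154250145, 0.09075459837913513), 73.20433044433594)
wheel scene ((0.5856775641441345, -0.06412837654352188), 0.05722672864794731) 348
handle [ 0.54872907 -0.03357577  0.29975129] [ 0.53612842 -0.04324881  0.29013391] [ 0.5576446  -0.01724099  0.30946176]
```

```bash
python3 -m creep '0 0 0 0 -1 50 1; 0 0 0 0 -1 80 1; 0 0 0 0 -1 95 1; 0 0 0 0 -1 95 1; 0 0 0 0 -1 95 1; 0 0 0 0 -1 95 1' ; python3 -c "
from h import *
st();delta(.443,-.227,.005,np.radians(73.2))"
```

```text
clock: 4.53
tcp_pos: [0.4429, -0.2284, 0.0274]
orientation: [0.464, 3.105, -0.0]
contact_force: [0.3, 0.7, 0.2]
grip_width: 0.0855
gripper_force: 0.0
t 4.53 tcp [ 0.4429 -0.2284  0.0274] q [-0.02  0.54  0.46  2.15 -0.46  0.54  2.06] yaw_y 73.0 zax [ 2.1e-03 -5.0e-04 -1.0e+00] F [0.3 0.7 0.2] w 0.0855 gf 0.0
shift [ 0.4  1.4 22.4] rz -0.0035 alt 3.1381
```

```bash
python3 -m creep '0 0 0 0 1 12 1; 0 0 0 0 1 21 1; 0 0 0 0 1 21 1; 0 0 0 0 1 21 -1; 0 0 0 0 1 21 -1; 0 0 0 0 1 21 -1; 0 0 0 0 1 21 -1; 0 0 0 0 1 21 -1; 0 0 0 0 1 21 -1' 40; python3 -c "
from h import *
st();delta(.443,-.227,.005,np.radians(73.2))"
```

```text
clock: 5.65
tcp_pos: [0.4425, -0.2273, 0.0056]
orientation: [0.465, 3.107, -0.0]
contact_force: [-1.5, -0.5, 6.2]
grip_width: 0.0591
gripper_force: 43.7
t 5.65 tcp [ 0.4425 -0.2273  0.0056] q [ 0.01  0.58  0.42  2.15 -0.49  0.5   2.09] yaw_y 72.98 zax [ 4.e-04 -1.e-04 -1.e+00] F [-1.5 -0.5  6.2] w 0.0591 gf 43.73684227466583
shift [-0.4  0.5  0.6] rz -0.0038 alt 3.1378
```

```bash
python3 -m creep '0 0 0 0 0 -30 -1; 0 0 0 0 0 -80 -1; 0 0 0 0 0 -140 -1; 0 0 0 0 0 -160 -1; 0 0 0 0 0 -160 -1; 0 0 0 0 0 -160 -1' ; python3 - <<'E'
from h import *
st();delta(.4415,.0625,.16,np.radians(91.3))
# pocket from scene view
z=np.load('scene0.npz'); im,d=z['im'],z['d']
H,W=d.shape; u,v=np.meshgrid(np.arange(W),np.arange(H))
P=by_depth('scene',np.c_[u.ravel(),v.ravel()],d).reshape(H,W,3)
hsv=cv2.cvtColor(im,cv2.COLOR_RGB2HSV)
m=((hsv[...,1]>70)&(hsv[...,0]<35)&(P[...,2]>.083)&(P[...,2]<.095)&(np.hypot(P[...,0]-.441,P[...,1]-.063)<.11)).astype(np.uint8)
q=P[m>0]; print('frame scene',cv2.minAreaRect(q[:,:2].astype(np.float32)),np.median(q,0),len(q))
E
```

```text
clock: 6.4
tcp_pos: [0.4416, -0.2265, 0.164]
orientation: [-0.463, -3.105, -0.001]
contact_force: [0.1, 0.6, -0.9]
grip_width: 0.0586
gripper_force: 44.0
t 6.4 tcp [ 0.4416 -0.2265  0.164 ] q [-0.19  0.31  0.66  2.07 -0.25  0.84  1.88] yaw_y 73.02 zax [-1.9e-03  7.0e-04 -1.0e+00] F [ 0.1  0.6 -0.9] w 0.0586 gf 44.00459825992584
shift [ 84.5 276.4   4.3] rz -0.319 alt 2.8226
frame scene ((0.4343465566635132, 0.057558223605155945), (0.11951690167188644, 0.14499716460704803), 85.4832992553711) [0.39915825 0.04399879 0.08820219] 339
```

```bash
python3 -m creep '0 0 -0.1 25 60 0 -1; 0 0 -0.319 84 276 0 -1; 0 0 -0.319 84 276 0 -1; 0 0 -0.319 84 276 0 -1; 0 0 -0.319 84 276 0 -1; 0 0 -0.319 84 276 0 -1; 0 0 -0.319 84 276 0 -1; 0 0 -0.319 84 276 0 -1; 0 0 -0.319 84 276 0 -1' ; python3 - <<'E'
from h import *
st();delta(.4415,.0620,.16,np.radians(91.3))
im,d=grab_frame('scene'); save('s2.png',im,(240,130,440,270),4); np.savez('s2.npz',im=im,d=d)
im,d=grab_frame('top'); np.savez('t2.npz',im=im,d=d)
H,W=d.shape; u,v=np.meshgrid(np.arange(W),np.arange(H))
im,d=grab_frame('scene');P=by_depth('scene',np.c_[u.ravel(),v.ravel()],d).reshape(H,W,3)
E
```

```text
clock: 7.52
tcp_pos: [0.4426, 0.0602, 0.1651]
orientation: [0.031, -3.141, 0.0]
contact_force: [-0.4, -0.8, -0.4]
grip_width: 0.0588
gripper_force: 44.0
t 7.53 tcp [0.4426 0.0602 0.1651] q [-0.69  0.19  0.47  2.17 -0.12  0.8   1.45] yaw_y 91.15 zax [-4.e-04 -2.e-04 -1.e+00] F [-0.4 -0.8 -0.4] w 0.0588 gf 43.99545192718506
shift [1.1 1.8 5.1] rz -0.0027 alt 3.1389
```

View pics/s2.png

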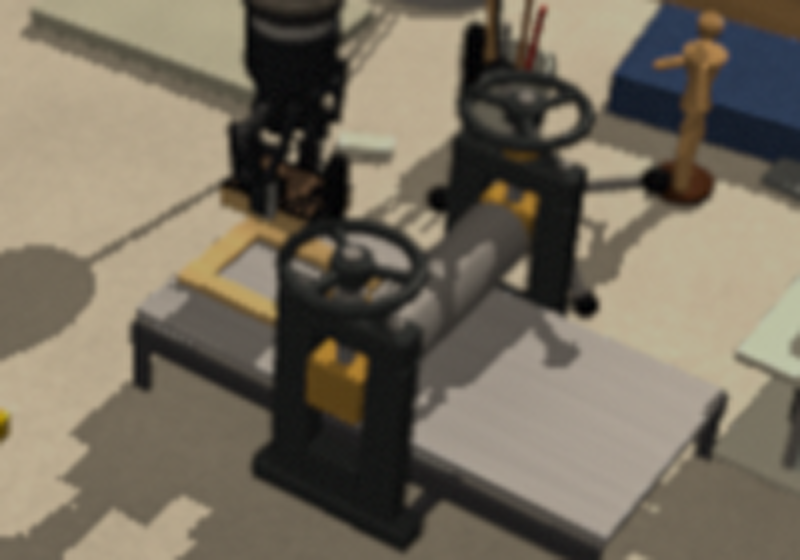

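The block is held level above the frame, at crop (300,180), and the frame's near corners show at crop (180,275) and (258,220). I cross-check the pocket from these corners.

```bash
python3 - <<'E'
from h import *
M=R.from_euler('z',1.3,degrees=True).as_matrix()
p=np.array([.441,.0632,.088])
loc=np.array([[-.07,-.055,0],[-.07,.055,0],[-.0475,-.0325,0],[-.0475,.0325,0]])
px=proj('scene',p+loc@M.T); print('pred crop px',((px-[240,130])*4).round(1))
px2=np.array([[180,275],[258,220]])/4+[240,130]; print(on_plane('scene',px2,.088))
# seen block underside corner estimate: held block top from current scene depth
z=np.load('s2.npz'); im,d=z['im'],z['d']; H,W=d.shape; u,v=np.meshgrid(np.arange(W),np.arange(H))
P=by_depth('scene',np.c_[u.ravel(),v.ravel()],d).reshape(H,W,3)
hsv=cv2.cvtColor(im,cv2.COLOR_RGB2HSV)
# yellow frame mask, edge of robot side / right side
m=((hsv[...,0]>10)&(hsv[...,0]<32)&(hsv[...,1]>75)&(P[...,2]>.08)&(P[...,2]<.096)&(np.hypot(P[...,0]-.441,P[...,1]-.063)<.11))
q=P[m]; L=(q-p)@M; # local
print('local min/max',L.min(0).round(4),L.max(0).round(4),np.percentile(L[:,0],[1,3,5]).round(4),np.percentile(L[:,1],[1,3,5]).round(4))
for nm,ax,oth in(('x',0,1),('y',1,0)):
    s=L[(abs(L[:,oth])<.03)]; print(nm,'strip',np.sort(s[s[:,ax]<0][:,ax])[[0,2,-3,-1]].round(4),len(s))
E
```

```text
pred crop px [[177.7 273.4]
 [253.4 210.2]
 [215.3 270. ]
 [259.8 232.2]]
[[0.37511559 0.00613371 0.088     ]
 [0.38127237 0.1076439  0.088     ]]
local min/max [-0.0789 -0.061  -0.0077] [0.0708 0.0542 0.007 ] [-0.0729 -0.0712 -0.0696] [-0.0605 -0.0582 -0.0572]
x strip [-0.0739 -0.0717 -0.0462 -0.045 ] 96
y strip [-0.061  -0.0606 -0.0358 -0.0347] 134
```

```bash
python3 -m creep '0 0 0 1 1 20 -1; 0 0 0 1 1 40 -1; 0 0 0 1 1 60 -1; 0 0 0 1 1 60 -1; 0 0 0 1 1 60 -1; 0 0 0 1 1 60 -1' ; python3 - <<'E'
from h import *
st();delta(.4407,.0617,.0856,np.radians(91.3))
E
```

```text
clock: 8.43
tcp_pos: [0.4424, 0.0624, 0.1061]
orientation: [-0.035, 3.14, 0.001]
contact_force: [-0.1, 0.1, -0.9]
grip_width: 0.0589
gripper_force: 43.9
t 8.43 tcp [0.4424 0.0624 0.1061] q [-0.65  0.3   0.43  2.22 -0.21  0.65  1.53] yaw_y 91.26 zax [ 1.5e-03  7.0e-04 -1.0e+00] F [-0.1  0.1 -0.9] w 0.0589 gf 43.92846465110779
shift [ 1.7 -0.7 20.5] rz -0.0007 alt 3.1409
```

```bash
python3 -m creep '0 0 0 1.5 -0.7 6 -1; 0 0 0 1.5 -0.7 9 -1; 0 0 0 1.5 -0.7 12 -1; 0 0 0 1.5 -0.7 14 -1; 0 0 0 1.5 -0.7 14 -1' ; python3 - <<'E'
from h import *
st();delta(.4407,.0617,.0856,np.radians(91.3))
E
```

```text
clock: 9.05
tcp_pos: [0.4402, 0.0615, 0.0911]
orientation: [0.035, -3.141, 0.0]
contact_force: [-0.9, -1.4, -1.5]
grip_width: 0.0586
gripper_force: 44.0
t 9.05 tcp [0.4402 0.0615 0.0911] q [-0.63  0.33  0.42  2.23 -0.23  0.62  1.55] yaw_y 91.27 zax [-3.e-04 -2.e-04 -1.e+00] F [-0.9 -1.4 -1.5] w 0.0586 gf 43.95754337310791
shift [-0.5  0.2  5.5] rz -0.0006 alt 3.141
```

```bash
python3 -m creep '0 0 0 0 0 1.5 -1; 0 0 0 0 0 3 -1; 0 0 0 0 0 4 -1; 0 0 0 0 0 4 -1; 0 0 0 0 0 4 -1' ; python3 - <<'E'
from h import *
st();delta(.4407,.0617,.0856,np.radians(91.3))
E
```

```text
clock: 9.68
tcp_pos: [0.4403, 0.0616, 0.0873]
orientation: [0.035, -3.141, -0.0]
contact_force: [0.9, -0.1, -0.4]
grip_width: 0.0587
gripper_force: 44.0
t 9.68 tcp [0.4403 0.0616 0.0873] q [-0.63  0.34  0.42  2.24 -0.24  0.61  1.55] yaw_y 91.27 zax [-0.  0. -1.] F [ 0.9 -0.1 -0.4] w 0.0587 gf 43.957589864730835
shift [-0.4  0.1  1.7] rz -0.0005 alt 3.1411
```

```bash
python3 -m creep '0 0 0 0 0 0.7 -1; 0 0 0 0 0 1.4 -1; 0 0 0 0 0 1.8 -1; 0 0 0 0 0 1.8 -1; 0 0 0 0 0 1.8 -1' ; python3 - <<'E'
from h import *
st()
E
```

```text
clock: 10.3
tcp_pos: [0.4402, 0.0616, 0.0856]
orientation: [0.035, -3.141, -0.0]
contact_force: [-0.7, -1.0, 2.5]
grip_width: 0.0592
gripper_force: 44.3
t 10.3 tcp [0.4402 0.0616 0.0856] q [-0.63  0.34  0.41  2.24 -0.24  0.6   1.56] yaw_y 91.27 zax [-1.e-04  1.e-04 -1.e+00] F [-0.7 -1.   2.5] w 0.0592 gf 44.32620584964752
```

```bash
python3 -m creep '0 0 0 0 0 0 0.7; 0 0 0 0 0 0 0.7; 0 0 0 0 0 0 0.8; 0 0 0 0 0 0 0.8; 0 0 0 0 0 -20 0.8; 0 0 0 0 0 -60 0.8; 0 0 0 0 0 -120 1; 0 0 0 0 0 -180 1; 0 0 0 0 0 -240 1; 0 0 0 0 0 -270 1' ; python3 - <<'E'
from h import *
st();delta(.441,-.15,.355,None)
im,d=grab_frame('scene'); save('s3.png',im,(260,150,400,250),5)
E
```

```text
clock: 11.55
tcp_pos: [0.4411, 0.0616, 0.3589]
orientation: [-0.034, 3.137, 0.004]
contact_force: [0.3, -0.3, 0.1]
grip_width: 0.0857
gripper_force: 0.0
t 11.55 tcp [0.4411 0.0616 0.3589] q [-0.79 -0.06  0.49  1.92  0.03  1.26  1.29] yaw_y 91.26 zax [ 0.0043  0.0026 -1.    ] F [ 0.3 -0.3  0.1] w 0.0857 gf 0.0
shift [   4.8 -211.5    3.3] rz 0 alt 0.0
```

View pics/s3.png

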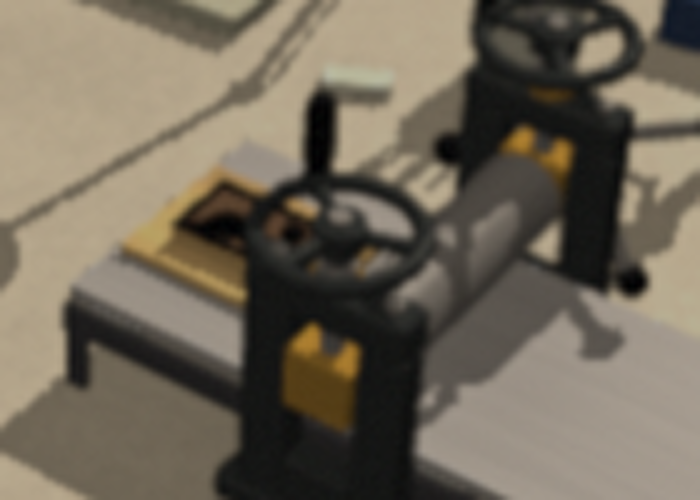

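The block lies flat in the pocket at crop (240,225), and the screw's handle stands upright at crop (320,130). Next I check seating by depth, then move above the handle.

```bash
python3 - <<'E'
from h import *
n='scene'; im,d=grab_frame(n); H,W=d.shape; u,v=np.meshgrid(np.arange(W),np.arange(H))
P=by_depth(n,np.c_[u.ravel(),v.ravel()],d).reshape(H,W,3); px=proj(n,[[.43,.06,.103]])[0]; print(px)
s=(abs(P[...,0]-.43)<.03)&(abs(P[...,1]-.06)<.02)&(P[...,2]>.06)&(P[...,2]<.15); q=P[s]
A=np.linalg.lstsq(np.c_[q[:,:2]-[.43,.06],np.ones(len(q))],q[:,2],rcond=None)[0]; print('block plane',A,len(q))
delta(.544,-.030,.345,None)
E
python3 -m creep '0 0 0 -103 -95 0 1; 0 0 0 -103 -95 0 1; 0 0 0 -103 -95 0 1; 0 0 0 -103 -95 0 1; 0 0 0 -103 -95 0 1; 0 0 0 -103 -95 0 1'; python3 - <<'E'
from h import *
st(); delta(.544,-.030,.263,None)
im,d=grab_frame('scene'); save('s4.png',im,(270,90,390,190),6)
print(((proj('scene',[[.544,-.03,.304],[.544,-.03,.281],status.get_obs()['tcp_pos']])-[270,90])*6).round())
E
```

```text
[307.93193537 193.60904111]
block plane [-0.01231868 -0.03946881  0.10176614] 87
shift [-99.9 -94.2  14.3] rz 0 alt 0.0
clock: 12.4
tcp_pos: [0.5446, -0.0298, 0.3555]
orientation: [0.038, -3.141, -0.002]
contact_force: [-0.1, 0.0, 0.6]
grip_width: 0.0852
gripper_force: 0.0
t 12.4 tcp [ 0.5446 -0.0298  0.3555] q [-0.62  0.18  0.66  1.74 -0.12  1.27  1.66] yaw_y 91.39 zax [-2.0e-04  1.2e-03 -1.0e+00] F [-0.1  0.   0.6] w 0.0852 gf 0.0
shift [ 0.6 -0.3 92.5] rz 0 alt 0.0
[[321. 472.]
 [319. 511.]
 [328. 383.]]
```

View pics/s4.png

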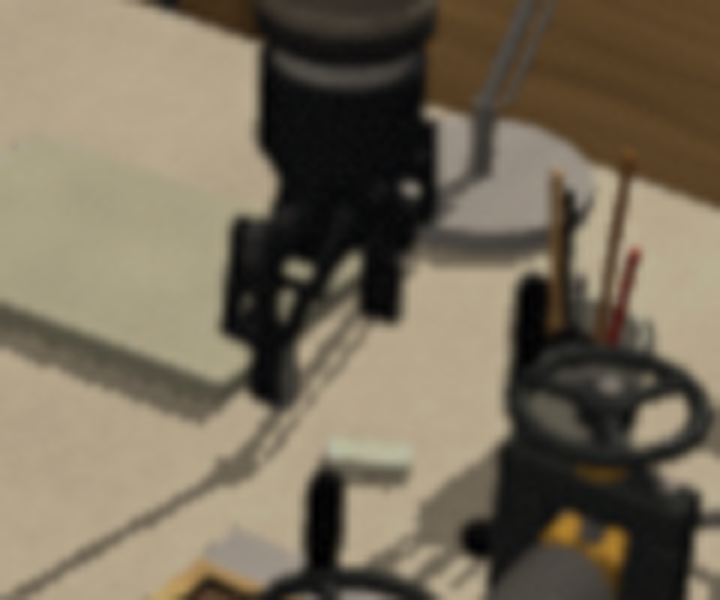

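The open gripper, with fingertips at crop (270,400) and (380,315), is centred over the handle. Its top is at (325,475), predicted (321,472), so I descend and grip.

```bash
python3 -m creep '0 0 0 0 0 30 1; 0 0 0 0 0 60 1; 0 0 0 0 0 85 1; 0 0 0 0 0 92 1; 0 0 0 0 0 92 1; 0 0 0 0 0 92 1' 50; python3 - <<'E'
from h import *
st(); delta(.544,-.030,.263,None)
E
```

```text
clock: 13.2
tcp_pos: [0.546, -0.0311, 0.2647]
orientation: [-0.035, 3.139, 0.001]
contact_force: [0.1, -0.2, 0.2]
grip_width: 0.0854
gripper_force: 0.0
t 13.2 tcp [ 0.546  -0.0311  0.2647] q [-0.59  0.26  0.65  1.86 -0.18  1.08  1.72] yaw_y 91.28 zax [ 2.e-03  4.e-04 -1.e+00] F [ 0.1 -0.2  0.2] w 0.0854 gf 0.0
shift [2.  1.1 1.7] rz 0 alt 0.0
```

```bash
python3 -m creep '0 0 0 2 1 1 -0.2; 0 0 0 2 1 1 -0.2; 0 0 0 2 1 1 -1; 0 0 0 2 1 1 -1; 0 0 0 2 1 1 -1; 0 0 0 2 1 1 -1; 0 0 0 2 1 1 -1; 0 0 0 2 1 1 -1' 50; python3 - <<'E'
from h import *
st()
E
```

```text
clock: 14.2
tcp_pos: [0.5432, -0.0296, 0.2628]
orientation: [0.035, -3.141, -0.001]
contact_force: [-2.3, 3.7, 6.0]
grip_width: 0.0197
gripper_force: 48.8
t 14.2 tcp [ 0.5432 -0.0296  0.2628] q [-0.59  0.26  0.64  1.87 -0.18  1.07  1.72] yaw_y 91.29 zax [-3.e-04  9.e-04 -1.e+00] F [-2.3  3.7  6. ] w 0.0197 gf 48.84170881938189
```

```bash
cat >> h.py <<'E'
def arc(p0,p1,step):
    a=np.radians(p0); n=int(np.ceil(abs(p1-p0)/step))
    for p in np.linspace(p0,p1,n+1)[1:]:
        b=np.radians(p); print(round(p,1),':',-round(50*(np.cos(b)-np.cos(a)),1),round(50*(np.sin(b)-np.sin(a)),1),-round((p-p0)/180,2))
def loc(c=(.584,-.060)):
    s=status.get_obs(); M=R.from_euler('z',1.3,degrees=True).as_matrix(); l=((s['tcp_pos']-[c[0],c[1],.2403])@M)*1e3
    print('local mm',l.round(1),'r',np.hypot(l[0],l[1]).round(1),'phi',np.degrees(np.arctan2(l[1],l[0])).round(1),'F local',(np.array(s['contact_force'])@M).round(1))
E
python3 - <<'E'
from h import *
loc(); arc(142,42,20)
E
```

```text
local mm [-40.1  31.3  22.5] r 50.8 phi 142.0 F local [-2.2  3.8  6. ]
122.0 : -12.9 11.6 0.11
102.0 : -29.0 18.1 0.22
82.0 : -46.4 18.7 0.33
62.0 : -62.9 13.4 0.44
42.0 : -76.6 2.7 0.56
```

```bash
python3 -m creep '0 0 0 -6 6.4 0.1 -1; 0 0 0 -12.9 11.6 0.1 -1; 0 0 0 -29 18.1 0.2 -1; 0 0 0 -46.4 18.7 0.3 -1; 0 0 0 -62.9 13.4 0.4 -1; 0 0 0 -76.6 2.7 0.6 -1; 0 0 0 -76.6 2.7 0.6 -1; 0 0 0 -76.6 2.7 0.6 -1'; python3 - <<'E'
from h import *
st(); loc(); arc(42,-58,20)
E
```

```text
clock: 15.2
tcp_pos: [0.6201, -0.0277, 0.2622]
orientation: [-0.032, 3.14, -0.004]
contact_force: [0.6, -4.7, 3.2]
grip_width: 0.0198
gripper_force: 49.1
t 15.2 tcp [ 0.6201 -0.0277  0.2622] q [-0.52  0.41  0.62  1.69 -0.26  1.13  1.77] yaw_y 91.18 zax [ 0.0011 -0.0023 -1.    ] F [ 0.6 -4.7  3.2] w 0.0198 gf 49.11852065473795
local mm [36.9 31.4 21.9] r 48.4 phi 40.5 F local [ 0.5 -4.8  3.2]
22.0 : -9.2 -14.7 0.11
2.0 : -12.8 -31.7 0.22
-18.0 : -10.4 -48.9 0.33
-38.0 : -2.2 -64.2 0.44
-58.0 : 10.7 -75.9 0.56
```

```bash
python3 - <<'E'
from h import *
loc((.5824,-.0606)); arc(40,-60,20)
E
```

```text
local mm [38.5 32.  21.9] r 50.0 phi 39.8 F local [ 0.5 -4.8  3.2]
20.0 : -8.7 -15.0 0.11
0.0 : -11.7 -32.1 0.22
-20.0 : -8.7 -49.2 0.33
-40.0 : -0.0 -64.3 0.44
-60.0 : 13.3 -75.4 0.56
```

```bash
python3 -m creep '0 0 0 -8.7 -15 0.1 -1; 0 0 0 -11.7 -32.1 0.2 -1; 0 0 0 -8.7 -49.2 0.3 -1; 0 0 0 0 -64.3 0.4 -1; 0 0 0 13.3 -75.4 0.6 -1; 0 0 0 13.3 -75.4 0.6 -1; 0 0 0 13.3 -75.4 0.6 -1'; python3 - <<'E'
from h import *
st(); loc((.5824,-.0606)); arc(-60,-160,20)
E
```

```text
clock: 16.08
tcp_pos: [0.6081, -0.1032, 0.2618]
orientation: [-0.033, 3.141, -0.003]
contact_force: [0.2, -5.2, 5.0]
grip_width: 0.0197
gripper_force: 49.9
t 16.07 tcp [ 0.6081 -0.1032  0.2618] q [-0.41  0.4   0.64  1.7  -0.26  1.12  1.9 ] yaw_y 91.2 zax [ 3.0e-04 -2.2e-03 -1.0e+00] F [ 0.2 -5.2  5. ] w 0.0197 gf 49.917081207968295
local mm [ 24.7 -43.2  21.5] r 49.7 phi -60.2 F local [ 0.1 -5.2  5. ]
-80.0 : 16.3 -5.9 0.11
-100.0 : 33.7 -5.9 0.22
-120.0 : 50.0 -0.0 0.33
-140.0 : 63.3 11.2 0.44
-160.0 : 72.0 26.2 0.56
```

```bash
python3 -m creep '0 0 0 16.3 -5.9 0.1 -1; 0 0 0 33.7 -5.9 0.2 -1; 0 0 0 50 0 0.3 -1; 0 0 0 63.3 11.2 0.4 -1; 0 0 0 72 26.2 0.6 -1; 0 0 0 72 26.2 0.6 -1; 0 0 0 72 26.2 0.6 -1'; python3 - <<'E'
from h import *
st(); loc((.5824,-.0606)); arc(-160,-200,4)
E
```

```text
clock: 16.95
tcp_pos: [0.5347, -0.0756, 0.261]
orientation: [0.037, -3.138, -0.003]
contact_force: [-7.1, -0.0, 11.3]
grip_width: 0.0196
gripper_force: 50.7
t 16.95 tcp [ 0.5347 -0.0756  0.261 ] q [-0.51  0.26  0.65  1.88 -0.18  1.07  1.8 ] yaw_y 91.36 zax [-0.003   0.0017 -1.    ] F [-7.1 -0.  11.3] w 0.0196 gf 50.74084712192416
local mm [-48.1 -13.9  20.7] r 50.0 phi -163.8 F local [-7.1  0.2 11.3]
-164.0 : 1.1 3.3 0.02
-168.0 : 1.9 6.7 0.04
-172.0 : 2.5 10.1 0.07
-176.0 : 2.9 13.6 0.09
-180.0 : 3.0 17.1 0.11
-184.0 : 2.9 20.6 0.13
-188.0 : 2.5 24.1 0.16
-192.0 : 1.9 27.5 0.18
-196.0 : 1.1 30.9 0.2
-200.0 : 0.0 34.2 0.22
```

```bash
python3 -m creep '0 0 0 1.1 3.3 -0.3 -1; 0 0 0 1.9 6.7 -0.5 -1; 0 0 0 2.5 10.1 -0.5 -1; 0 0 0 2.9 13.6 -0.5 -1; 0 0 0 2.9 13.6 -0.5 -1; 0 0 0 2.9 13.6 -0.5 -1'; python3 - <<'E'
from h import *
st(); loc((.5824,-.0606))
E
```

```text
clock: 17.7
tcp_pos: [0.5323, -0.0626, 0.261]
orientation: [0.036, -3.141, -0.001]
contact_force: [-2.9, -0.3, 4.5]
grip_width: 0.0194
gripper_force: 50.0
t 17.7 tcp [ 0.5323 -0.0626  0.261 ] q [-0.54  0.25  0.65  1.89 -0.17  1.07  1.77] yaw_y 91.31 zax [-6.e-04  8.e-04 -1.e+00] F [-2.9 -0.3  4.5] w 0.0194 gf 49.98279164079577
local mm [-50.2  -0.9  20.7] r 50.2 phi -179.0 F local [-2.9 -0.2  4.5]
```

```bash
python3 -m creep '0 0 0 0 2 0 -1; 0 0 0 0 4 0 -1; 0 0 0 0 4 0 -1; 0 0 0 0 4 0 -1'; python3 - <<'E'
from h import *
st(); loc((.5824,-.0606))
E
```

```text
clock: 18.2
tcp_pos: [0.5322, -0.0608, 0.2611]
orientation: [-0.033, 3.141, -0.003]
contact_force: [-1.9, -5.7, 1.1]
grip_width: 0.0198
gripper_force: 49.8
t 18.2 tcp [ 0.5322 -0.0608  0.2611] q [-0.55  0.24  0.65  1.89 -0.17  1.06  1.76] yaw_y 91.19 zax [ 1.0e-04 -1.8e-03 -1.0e+00] F [-1.9 -5.7  1.1] w 0.0198 gf 49.780582655221224
local mm [-50.2   1.   20.8] r 50.2 phi 178.9 F local [-2.  -5.6  1.1]
```

```bash
python3 -m creep '0 0 0 0 2 0 -1; 0 0 0 0 4 0 -1; 0 0 0 0 4 0 -1; 0 0 0 0 4 0 -1'; python3 - <<'E'
from h import *
st(); loc((.5824,-.0606))
E
```

```text
clock: 18.7
tcp_pos: [0.5322, -0.0601, 0.2611]
orientation: [-0.029, 3.141, -0.009]
contact_force: [-0.0, -13.2, 0.0]
grip_width: 0.0196
gripper_force: 49.7
t 18.7 tcp [ 0.5322 -0.0601  0.2611] q [-0.55  0.24  0.65  1.89 -0.16  1.06  1.75] yaw_y 91.04 zax [ 9.0e-04 -5.8e-03 -1.0e+00] F [ -0.  -13.2   0. ] w 0.0196 gf 49.72697014454752
local mm [-50.2   1.7  20.8] r 50.2 phi 178.1 F local [ -0.3 -13.2   0. ]
```

The screw is at its stop: a 4 mm further command moved the handle only about 0.7 mm and the force rose to 13 N. Now I back off two turns.

```bash
python3 -m creep '0 0 0 0 -6 0 -1; 0 0 0 -3 -23.1 -0.1 -1; 0 0 0 -11.7 -38.1 -0.2 -1; 0 0 0 -25 -49.3 -0.3 -1; 0 0 0 -41.3 -55.2 -0.4 -1; 0 0 0 -58.7 -55.2 -0.6 -1; 0 0 0 -75 -49.3 -0.7 -1; 0 0 0 -75 -49.3 -0.7 -1; 0 0 0 -75 -49.3 -0.7 -1; 0 0 0 -75 -49.3 -0.7 -1'; python3 - <<'E'
from h import *
st(); loc((.5824,-.0600)); arc(-60,60,20)
E
```

```text
clock: 19.95
tcp_pos: [0.6089, -0.1026, 0.2619]
orientation: [-0.036, 3.14, -0.0]
contact_force: [5.4, -1.9, -2.2]
grip_width: 0.0197
gripper_force: 49.6
t 19.95 tcp [ 0.6089 -0.1026  0.2619] q [-0.41  0.41  0.64  1.7  -0.27  1.12  1.9 ] yaw_y 91.3 zax [ 0.0019  0.     -1.    ] F [ 5.4 -1.9 -2.2] w 0.0197 gf 49.571871352382004
local mm [ 25.6 -43.1  21.6] r 50.1 phi -59.4 F local [ 5.3 -2.  -2.2]
-40.0 : -13.3 11.2 -0.11
-20.0 : -22.0 26.2 -0.22
0.0 : -25.0 43.3 -0.33
20.0 : -22.0 60.4 -0.44
40.0 : -13.3 75.4 -0.56
60.0 : -0.0 86.6 -0.67
```

```bash
python3 -m creep '0 0 0 -13.3 11.2 -0.1 -1; 0 0 0 -22 26.2 -0.2 -1; 0 0 0 -25 43.3 -0.3 -1; 0 0 0 -22 60.4 -0.4 -1; 0 0 0 -13.3 75.4 -0.6 -1; 0 0 0 0 86.6 -0.7 -1; 0 0 0 16.3 92.5 -0.8 -1; 0 0 0 33.7 92.5 -0.9 -1; 0 0 0 50 86.6 -1 -1; 0 0 0 50 86.6 -1 -1'; python3 - <<'E'
from h import *
st(); loc((.5824,-.0600)); arc(120,300,20)
E
```

```text
clock: 21.2
tcp_pos: [0.5542, -0.0187, 0.2627]
orientation: [0.033, -3.141, 0.0]
contact_force: [1.0, -6.5, -1.8]
grip_width: 0.0197
gripper_force: 50.1
t 21.2 tcp [ 0.5542 -0.0187  0.2627] q [-0.61  0.28  0.65  1.84 -0.19  1.08  1.71] yaw_y 91.19 zax [-9.e-04 -3.e-04 -1.e+00] F [ 1.  -6.5 -1.8] w 0.0197 gf 50.07664390839636
local mm [-27.2  41.9  22.4] r 50.0 phi 123.0 F local [ 0.9 -6.5 -1.8]
140.0 : 13.3 -11.2 -0.11
160.0 : 22.0 -26.2 -0.22
180.0 : 25.0 -43.3 -0.33
200.0 : 22.0 -60.4 -0.44
220.0 : 13.3 -75.4 -0.56
240.0 : 0.0 -86.6 -0.67
260.0 : -16.3 -92.5 -0.78
280.0 : -33.7 -92.5 -0.89
300.0 : -50.0 -86.6 -1.0
```

```bash
python3 -m creep '0 0 0 13.3 -11.2 -0.1 -1; 0 0 0 22 -26.2 -0.2 -1; 0 0 0 25 -43.3 -0.3 -1; 0 0 0 22 -60.4 -0.4 -1; 0 0 0 13.3 -75.4 -0.6 -1; 0 0 0 0 -86.6 -0.7 -1; 0 0 0 -16.3 -92.5 -0.8 -1; 0 0 0 -33.7 -92.5 -0.9 -1; 0 0 0 -50 -86.6 -1 -1; 0 0 0 -50 -86.6 -1 -1'; python3 - <<'E'
from h import *
st(); loc((.5824,-.0600))
E
```

```text
clock: 22.45
tcp_pos: [0.6087, -0.1026, 0.264]
orientation: [-0.035, 3.14, -0.001]
contact_force: [5.9, -2.4, -2.6]
grip_width: 0.0194
gripper_force: 50.2
t 22.45 tcp [ 0.6087 -0.1026  0.264 ] q [-0.42  0.41  0.66  1.7  -0.27  1.13  1.91] yaw_y 91.29 zax [ 1.2e-03 -4.0e-04 -1.0e+00] F [ 5.9 -2.4 -2.6] w 0.0194 gf 50.16266564838588
local mm [ 25.3 -43.2  23.7] r 50.0 phi -59.6 F local [ 5.8 -2.5 -2.6]
```

Now one turn plus 120° backed off. Continuing to 480° (600° backed off in all).

```bash
python3 -m creep '0 0 0 -13.3 11.2 -0.1 -1; 0 0 0 -22 26.2 -0.2 -1; 0 0 0 -25 43.3 -0.3 -1; 0 0 0 -22 60.4 -0.4 -1; 0 0 0 -13.3 75.4 -0.6 -1; 0 0 0 0 86.6 -0.7 -1; 0 0 0 16.3 92.5 -0.8 -1; 0 0 0 33.7 92.5 -0.9 -1; 0 0 0 50 86.6 -1 -1; 0 0 0 50 86.6 -1 -1'; python3 - <<'E'
from h import *
st(); loc((.5824,-.0600)); arc(122,178,14)
E
```

```text
clock: 23.7
tcp_pos: [0.5542, -0.0188, 0.2647]
orientation: [0.032, -3.141, 0.0]
contact_force: [0.9, -6.5, -2.1]
grip_width: 0.0195
gripper_force: 50.4
t 23.7 tcp [ 0.5542 -0.0188  0.2647] q [-0.62  0.28  0.67  1.84 -0.2   1.08  1.71] yaw_y 91.18 zax [-8.e-04 -2.e-04 -1.e+00] F [ 0.9 -6.5 -2.1] w 0.0195 gf 50.38048652932048
local mm [-27.3  41.9  24.4] r 50.0 phi 123.1 F local [ 0.7 -6.5 -2.1]
136.0 : 9.5 -7.7 -0.08
150.0 : 16.8 -17.4 -0.16
164.0 : 21.6 -28.6 -0.23
178.0 : 23.5 -40.7 -0.31
```

```bash
python3 -m creep '0 0 0 9.5 -7.7 -0.1 -1; 0 0 0 16.8 -17.4 -0.2 -1; 0 0 0 21.6 -28.6 -0.2 -1; 0 0 0 23.5 -40 -0.3 -1; 0 0 0 23.5 -40 -0.3 -1; 0 0 0 23.5 -40 -0.3 -1; 0 0 0 23.5 -40 -0.3 -1'; python3 - <<'E'
from h import *
st(); loc((.5824,-.0600)); delta(.5322,-.0607,.265,None)
E
```

```text
clock: 24.58
tcp_pos: [0.5326, -0.0584, 0.2651]
orientation: [0.034, -3.138, 0.0]
contact_force: [-6.3, -0.4, 5.7]
grip_width: 0.0193
gripper_force: 51.1
t 24.57 tcp [ 0.5326 -0.0584  0.2651] q [-0.58  0.25  0.69  1.88 -0.18  1.08  1.77] yaw_y 91.24 zax [-2.9e-03 -1.0e-04 -1.0e+00] F [-6.3 -0.4  5.7] w 0.0193 gf 51.123964581638575
local mm [-49.8   2.8  24.8] r 49.9 phi 176.8 F local [-6.3 -0.3  5.7]
shift [ 0.4 -2.3  0.1] rz 0 alt 0.0
```

```bash
python3 -m creep '0 0 0 0.8 -1.2 -0.3 -1; 0 0 0 0.8 -2.4 -0.3 -1; 0 0 0 0.8 -2.4 -0.3 -1; 0 0 0 0.8 -2.4 -0.3 -1; 0 0 0 0.8 -2.4 -0.3 -1; 0 0 0 0.8 -2.4 -0.3 -1'; python3 - <<'E'
from h import *
st(); loc((.5824,-.0600))
E
```

```text
clock: 25.32
tcp_pos: [0.5325, -0.0598, 0.2651]
orientation: [0.036, -3.14, -0.001]
contact_force: [-3.8, 3.1, 1.1]
grip_width: 0.0198
gripper_force: 50.7
t 25.32 tcp [ 0.5325 -0.0598  0.2651] q [-0.58  0.25  0.69  1.88 -0.18  1.08  1.78] yaw_y 91.3 zax [-1.8e-03  7.0e-04 -1.0e+00] F [-3.8  3.1  1.1] w 0.0198 gf 50.745568382553756
local mm [-49.9   1.4  24.8] r 49.9 phi 178.4 F local [-3.7  3.2  1.1]
```

```bash
python3 -m creep '0 0 0 0 -0.8 0 -1; 0 0 0 0 -1.5 0 -1; 0 0 0 0 -1.5 0 -1; 0 0 0 0 -1.5 0 -1; 0 0 0 0 -1.5 0 -1; 0 0 0 0 -1.5 0 -1'; python3 - <<'E'
from h import *
st(); loc((.5824,-.0600))
for n in('top','scene'):
    im,d=grab_frame(n); save(f'end_{n}.png',im,*( ((130,110,330,260),4) if n=='top' else ((250,100,410,220),5)))
st()
E
```

```text
clock: 26.08
tcp_pos: [0.5324, -0.0613, 0.2651]
orientation: [0.036, -3.139, -0.001]
contact_force: [-4.4, 2.5, 1.8]
grip_width: 0.0197
gripper_force: 50.8
t 26.07 tcp [ 0.5324 -0.0613  0.2651] q [-0.58  0.25  0.69  1.88 -0.18  1.08  1.78] yaw_y 91.3 zax [-2.e-03  6.e-04 -1.e+00] F [-4.4  2.5  1.8] w 0.0197 gf 50.76010711491108
local mm [-50.   -0.2  24.8] r 50.0 phi -179.8 F local [-4.3  2.6  1.8]
t 26.18 tcp [ 0.5325 -0.0613  0.2652] q [-0.58  0.25  0.69  1.88 -0.18  1.08  1.78] yaw_y 91.3 zax [-1.9e-03  7.0e-04 -1.0e+00] F [-5.3  3.6  1.4] w 0.0199 gf 50.76045517344028
```

View pics/end_scene.png

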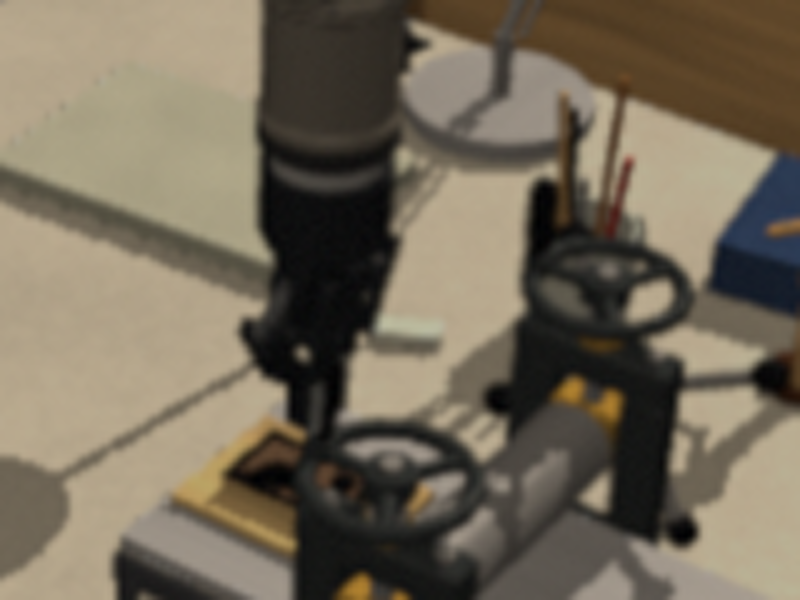

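The gripper still holds the handle at crop (320,400), on the wheel's robot side, and the inked block lies in the frame at (290,470). The handle has risen 4.0 mm from the stop, which matches two turns.

```bash
python3 -c "
from h import *
print(r.hand_in())"
```

```text
the job is handed in; nothing more can be done
None
```

The job is handed in: the inked block lies carved face up in the frame pocket, and the right-hand screw was wound to its stop and backed off two turns (within about 1° by my measurement), with the gripper still holding its handle.

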